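# Expose the edge of the slotted label plate on the ledge

## Robot

A 7-joint arm with a two-finger parallel gripper is mounted at the origin on a cart in front of the work surface, level with it; the furniture and walls round the work are solid. World frame = base frame: x ahead of the robot, y to its left, z up, the work surface at z = 0. Lengths are in m, angles in degrees, forces in N, time in s.
With the tool pointing down it reaches from about 0.35 to 0.9 m from the base axis. Payload 8.1 kg.
Tool frame: the origin (TCP) lies midway between the tips of the shut fingers; the grasp point (between the pads) lies 19 mm behind it; z points along the fingers, y is the line along which they close (so a half turn about z gives the same grasp; the last joint's range is limited). The gripper opens to 85 mm and grips with 20 to 120 N. Pads are 22 mm wide; open, the fingers measure 114 mm over their backs; the gripper's body (76 mm by 85 mm) begins 54 mm behind the grasp point. The pads swing forward as they close: fully open they stand 13 mm farther back than shut.
Start: joints at [62.876, 24.895, 1.432, 90.138, -0.665, 64.973, -4.303], TCP at [0.226, -0.583, 0.231] pointing down, gripper open.
Joint ranges: [-149.89, 149.89], [-25.12, 119.58], [-72.63, 75.52], [4.76, 147.25], [-75.54, 255.54], [6.69, 114.76], [-157.13, 157.13]. Speed limits (degrees/s): [127.2, 127.2, 172.46, 172.46, 180, 180, 180].

## Interface

Orientations are given as a 3x3 rotation matrix whose columns are the frame's x, y, z axes.
In Python, from cell import * gives the robot as it stands.
- The arm moves only by the tool carry_out, never from a script. Its argument "increments" is a list of rows, each a list of 7 numbers: the shift along the tool's x, y, z in units of 30 mm (1.0 is 30 mm), then the turn, a rotation vector about the tool's x, y, z in units of 6 degrees (1.0 is 6 degrees), then the opening, from 0 (shut) to 1 (fully open). A call has 1 to 20 rows; each row is the pose to reach, as a shift and turn from the pose commanded when the call began, along the tool's axes at that moment; what a row does not reach only later rows make up. A row lasts 1/12 s, in which the tool goes at most 41.7 mm and 7.16 degrees, less where a joint would pass 70% of its speed; a pose out of reach is approached as far as the arm can. A call with a gripper value outside its range is refused whole. The fingers move at their own pace and stop on an object; "newtons" is the grip in N (left out, the last holds). Time passes only in rows, so rows that repeat a pose let the fingers close. It gives the time, the measured TCP pose, the force, the opening and the grip force at its end, in the units of the state.
- observe(): the state, without advancing time (a new reading comes with each control period).
- grab_frame(name): name is "side" or "top"; returns the picture (420x560x3 uint8, red, green, blue); there is no depth.
- camera_info(name): a dict with "mtx" (3x3 intrinsics, pixels), "rvec" (rotation vector, rad) and "tvec" (3), from world to camera coordinates, as OpenCV has them. Camera axes: x right, y down, z forward; pixel columns grow to the right and rows downward; lengths in m; the calibration is good to about 2 mm. A picture is of the moment at which its call begins. camera_info takes no time and is no camera call.
- finish_job(): hands the job in; it is judged then, once.
Trained networks look in the newest picture that a camera, given by its name, has taken for a name from the list of things; names that differ only in an ending like _2 or _b are one class to them, and where a whole thing is asked for, a point or a joint stands for the part that bears it (a point fixed in the world has none). Each returns a list of dicts, best first, with "score" (0 to 1); they miss things now and then, are a little off and sometimes report something else, mostly with a low value. They report only what shows in the picture. A call takes as long as a camera call. They do not tell look-alikes from the thing itself.
- recognise(camera, name): "xyz" ([x, y, z] in m, in world coordinates, good to about 4 mm: the middle of the surface that is visible of it).
- landmark_of(camera, name): "xyz" ([x, y, z] in m, in world coordinates, good to about 4 mm: a listed point, or the origin of a listed thing).
The state is a dict: "time_s": time; "joint_pos": joint angles; "dq": joint speeds; "tau": joint torques, N m; "tcp_pos": TCP position; "tcp_rot": TCP orientation; "wrist_force": force on the tool from outside, world axes, zero at the start; "moment": the same for the moment, N m; "width": opening from 0.0 (shut) to 1.0 (fully open); "finger_force": force on a finger pad.
Only numpy, scipy, OpenCV 4.12 (cv2) and the standard library are available. Lean on these libraries where they do the work, as an engineer would, in place of code of your own. Each camera call takes 0.05 s, during which the arm holds its last target. There are 200 camera calls.

## Task

Two thin blank label plates lie side by side in the lanes of the low ledge. With closed fingertips, push the one with the long slot along its lane towards the robot's left until about 30 mm of it sticks out past the ledge's left end, so that its edge is exposed for the next worker, then take the hand away. Only push it, do not pinch or lift it; it stays lying flat in its lane. Leave the plate with the four round holes and the things round about where they are.

Things in the scene. Friction and masses are not known exactly. Their poses are not given: they have to be found in the camera images.
- ledge: low dark steel ledge on two grey feet, fixed to the bench, 152 mm (its x) by 280 mm (its y). Origin at the centre of its underside; +y is the way to push, roughly to the robot's left (yaw varies). Lane floor 50 mm above the origin, open at both ends (y = +140 and -140 mm). Two lanes run along y, each 68 mm wide, centred at x = -36 and +36 mm
- ledge_end (a point): middle of the top edge of the ledge's left (+y) end, at lane floor height; same axes as the ledge. Round the lanes a front lip (ledge x = -72 mm) and a middle rib (x = 0), 4 mm wide, rise 3.5 mm above the lane floor; a back fence (x = +73 mm, 6 mm wide) rises 15 mm
- slot_plate: the plate to push: with one long slot 14 by 60 mm along its y through its middle; aluminium plate 64 mm (its x) by 110 mm (its y) and 6 mm thick, about 0.12 kg, lying flat in one of the two lanes of the ledge, which one varies. Origin at the centre of its underside; its y runs along the lane, parallel to the ledge's y; z up
- hole_plate: the plate to leave alone: with four round 10 mm holes near its corners; aluminium plate 64 mm (its x) by 110 mm (its y) and 6 mm thick, about 0.12 kg, lying flat in one of the two lanes of the ledge, which one varies. Origin at the centre of its underside; its y runs along the lane, parallel to the ledge's y; z up
- calliper: digital calliper lying on the bench right of the ledge, 200 x 69 x 15 mm, origin at the centre of its underside; bystander
- screw_tin: round tin, 59 mm across, 21 mm high, right of the ledge, origin at the centre of its underside; bystander
- cleaner_bottle: round bottle, 46 mm across, 110 mm high, standing left of the ledge, origin at the centre of its underside; bystander
- side_cutters: side cutters lying flat left of the ledge, 135 x 39 x 11 mm, origin at the centre of its underside; bystander
Not all that is in view belongs to the job. What is shaped like the slot_plate but blue or brown is not meant.

How it is judged:
By the outcome, as a careful person would: the job done as asked, in the order asked, and still so for the second after the job is handed in, with the robot touching nothing.
It also fails if it takes over 34 s, if anything falls off the work surface, if the arm or the gripper's body presses on something with over 40 N, if the wrist force passes 120 N, or if a joint passes its speed limit or range.

## Working session

There is one attempt and no reset: what is moved stays moved. The work goes in short steps, Python scripts to look and compute and a tool call to move; the robot and the scene stay as the last step left them, time stands still between calls to the robot, and variables do not carry over. Pictures are saved under pics/ and viewed, at most 10 in all, crops included, and the job is handed in when it is done.

Besides the shell and the picture viewer there is one more tool, called after "Request:" as name(argument=value, ...) on one line, values as JSON. carry_out: Moves the arm, as the interface text tells. Its arguments: {"type":"object","properties":{"increments":{"type":"array"},"newtons":{"type":"number"}},"required":["increments"]}

```bash
mkdir -p pics; ls
cat > h.py <<'E'
from cell import *
import numpy as np, cv2
def snap(c,f):
    im=grab_frame(c); cv2.imwrite('pics/'+f,cv2.cvtColor(im,cv2.COLOR_RGB2BGR)); return im
def cam(c):
    i=camera_info(c); return np.array(i["mtx"],float),np.array(i["rvec"],float).reshape(3),np.array(i["tvec"],float).reshape(3)
def proj(c,P):
    K,r,t=cam(c); return cv2.projectPoints(np.array(P,float).reshape(-1,3),r,t,K,None)[0].reshape(-1,2)
def back(c,uv,z):
    K,r,t=cam(c); R=cv2.Rodrigues(r)[0]; C=-R.T@t
    d=(R.T@np.linalg.inv(K)@np.c_[np.array(uv,float).reshape(-1,2),np.ones(np.size(uv)//2)].T).T
    return C+d*((z-C[2])/d[:,2])[:,None]
E
python3 - <<'E'
from h import *
a=snap('top','t0.png');b=snap('side','s0.png')
cv2.imwrite('pics/both.png',cv2.cvtColor(cv2.resize(np.vstack([a,b]),(450,600*1125//1125)) if 0 else a,cv2.COLOR_RGB2BGR))
for c in('top','side'):
  for n in('ledge','ledge_end','slot_plate','hole_plate','cleaner_bottle','side_cutters'):
    for d in landmark_of(c,n)[:3]: print(c,n,round(d['score'],2),np.round(d['xyz'],3),proj(c,d['xyz']).round())
s=observe();print(s['time_s'],s['tcp_pos'],np.round(s['tcp_rot'],3),s['width'])
E
```

```text
pics
top ledge 0.84 [ 0.518  0.054 -0.002] [[279. 231.]]
top ledge_end 0.96 [0.478 0.188 0.051] [[234. 237.]]
top slot_plate 0.79 [0.55  0.071 0.05 ] [[275. 217.]]
top slot_plate 0.58 [ 0.672  0.197 -0.001] [[240. 181.]]
top hole_plate 0.64 [0.48  0.079 0.05 ] [[270. 239.]]
top cleaner_bottle 0.77 [ 0.648  0.436 -0.   ] [[166. 183.]]
top side_cutters 0.75 [0.482 0.448 0.003] [[155. 232.]]
top side_cutters 0.69 [ 0.446 -0.2   -0.002] [[358. 259.]]
side ledge 0.85 [ 0.518  0.06  -0.003] [[278. 233.]]
side ledge_end 0.59 [0.484 0.19  0.05 ] [[233. 240.]]
side slot_plate 0.96 [ 0.672  0.198 -0.001] [[220. 200.]]
side slot_plate 0.73 [0.556 0.072 0.05 ] [[271. 211.]]
side slot_plate 0.7 [ 0.474 -0.372 -0.001] [[428. 216.]]
side hole_plate 0.55 [0.48  0.075 0.052] [[276. 232.]]
side hole_plate 0.51 [0.482 0.191 0.048] [[233. 241.]]
side cleaner_bottle 0.64 [ 0.654  0.436 -0.002] [[139. 219.]]
side side_cutters 0.78 [ 0.48   0.447 -0.002] [[139. 271.]]
0.7 [ 0.22647512 -0.58253592  0.23133953] [[ 0.932  0.362  0.   ]
 [ 0.362 -0.932 -0.   ]
 [-0.     0.    -1.   ]] 1.0017505273410805
```

View pics/t0.png

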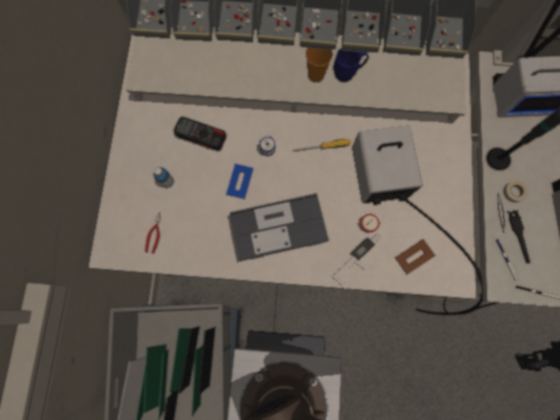

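View pics/s0.png

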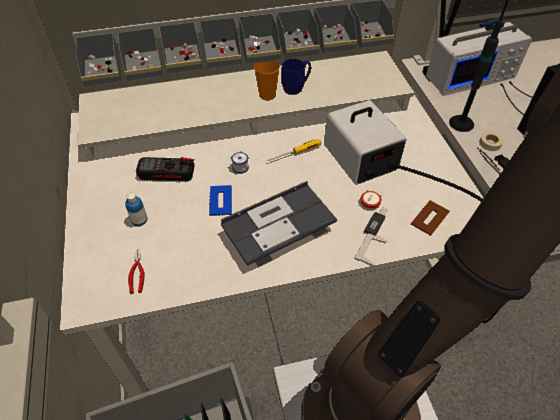

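Candidates (top image): the aluminium slotted plate at (275,217) in the ledge's back lane, the blue slotted plate at (240,181) and the brown one at (415,256), both on the bench. The aluminium plate in the lane fits the description. I'll confirm it in one enlarged crop with the model overlaid.

```bash
cat >> h.py <<'E'
def box(o,yaw,x0,x1,y0,y1,z):
    c,s=np.cos(yaw),np.sin(yaw)
    return np.array([[o[0]+c*x-s*y,o[1]+s*x+c*y,z] for x,y in((x0,y0),(x1,y0),(x1,y1),(x0,y1))])
def crop(im,c,polys,u0,v0,w,h,k,f):
    o=cv2.resize(im[v0:v0+h,u0:u0+w],None,fx=k,fy=k,interpolation=cv2.INTER_CUBIC)[:,:,::-1].copy()
    o=cv2.convertScaleAbs(o,alpha=1.3,beta=10)
    for P,col in polys:
        q=((proj(c,P)-[u0,v0]+.5)*k).round().astype(np.int32); cv2.polylines(o,[q],True,col,1)
    cv2.imwrite('pics/'+f,o)
E
python3 - <<'E'
from h import *
a=cv2.imread('pics/t0.png')[:,:,::-1];b=cv2.imread('pics/s0.png')[:,:,::-1]
# bright aluminium blobs inside ledge -> minAreaRect in plane z=.056
for c,im,r in(('top',a,(228,195,102,66)),('side',b,(218,180,122,86))):
    u,v,w,h=r; hsv=cv2.cvtColor(np.ascontiguousarray(im[v:v+h,u:u+w]),cv2.COLOR_RGB2HSV)
    P=box((.518,.057),np.radians(16),-.074,.07,-.138,.138,.056)
    m=np.zeros((h,w),np.uint8); cv2.fillConvexPoly(m,(proj(c,P)-[u,v]).round().astype(np.int32),255)
    th,_=cv2.threshold(hsv[:,:,2][m>0].reshape(-1,1),0,255,cv2.THRESH_OTSU)
    m=((hsv[:,:,2]>th)&(m>0)).astype(np.uint8)
    n,l,st,ce=cv2.connectedComponentsWithStats(m)
    for i in range(1,n):
        if st[i,4]<150: continue
        vv,uu=np.nonzero(l==i); W=back(c,np.c_[uu+u,vv+v],.056)
        print(c,st[i,4],cv2.minAreaRect((W[:,:2]*1000).astype(np.float32)))
polys=[(box((.518,.057),np.radians(16),-.074,.076,-.14,.14,.05),(0,255,0)),(box((.553,.0715),np.radians(16),-.032,.032,-.055,.055,.056),(0,0,255))]
crop(a,'top',polys,215,185,125,85,6,'c_top.png')
E
```

```text
top 665 ((552.9566650390625, 74.42066955566406), (65.15807342529297, 111.45011138916016), 17.42609977722168)
top 772 ((477.05615234375, 77.61901092529297), (65.79684448242188, 111.81816864013672), 17.280981063842773)
side 661 ((550.8641967773438, 75.79470825195312), (65.01863861083984, 111.24432373046875), 17.390329360961914)
side 805 ((474.939208984375, 78.88665771484375), (65.46102905273438, 111.34220886230469), 17.400663375854492)
```

View pics/c_top.png

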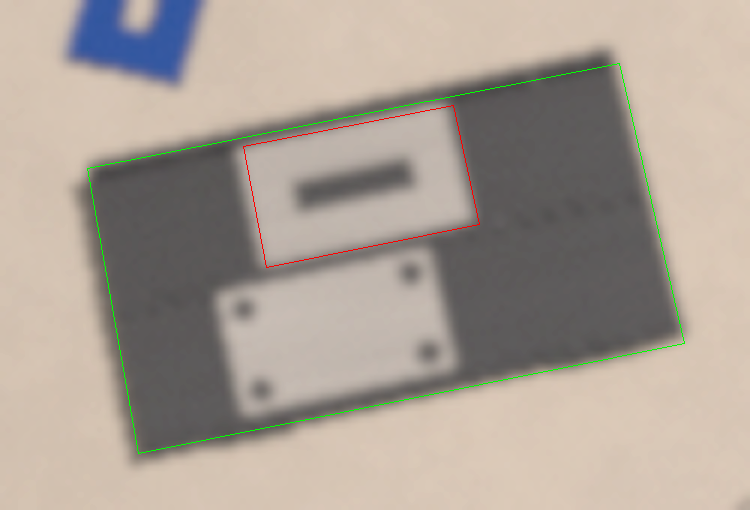

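The crop shows the aluminium plate with the long slot in the back lane, centred at crop (355,185), which is top pixel (274,216). The four-hole plate is in the front lane. The blob fits give the right sizes (65 x 111 mm) and a yaw of 17.35°. Next I'll locate the ledge ends and work out the move.

```bash
cat >> h.py <<'E'
YAW=np.radians(17.35); EX=np.array([np.cos(YAW),np.sin(YAW),0]); EY=np.array([-np.sin(YAW),np.cos(YAW),0])
S0=np.array([.5519,.0751,0])   # slot plate centre at start
def profile(im,c,x,z,ys):  # mean grey along lane line, offset x from slot plate centre line
    g=cv2.cvtColor(np.ascontiguousarray(im),cv2.COLOR_RGB2GRAY).astype(np.float32)
    r=0
    for dx in(-.012,-.006,0,.006,.012):
        p=proj(c,[S0+EX*(x+dx)+EY*y+[0,0,z] for y in ys]).astype(np.float32)
        r=r+cv2.remap(g,p[:,:1].copy(),p[:,1:].copy(),cv2.INTER_LINEAR).ravel()/5
    return r
def edges(r,ys,k=6):
    d=np.abs(np.gradient(cv2.GaussianBlur(r.reshape(-1,1),(1,7),0).ravel()))
    i=[j for j in range(3,len(d)-3) if d[j]==d[j-3:j+4].max() and d[j]>.35*d.max()]
    return [(round(ys[j]*1000),round(float(r[max(j-6,0)])),round(float(r[min(j+6,len(r)-1)]))) for j in i]
E
python3 - <<'E'
from h import *
ys=np.arange(-.18,.18,.001)
for c,f in(('top','t0'),('side','s0')):
    im=cv2.imread(f'pics/{f}.png')[:,:,::-1]
    for x in(.022,-.072-.02,-.036-.0): print(c,x,edges(profile(im,c,x,.05,ys),ys))
for p in((358,195),(372,203),(418,190)): print('box',back('top',p,0.0).round(3))
s=observe();R=np.array(s['tcp_rot']);p=np.array(s['tcp_pos'])
for name,off,z in(('above',-.10,.15),('down',-.10,.0525),('end',.108-.055-.0145,.0525)):
    t=S0+EY*off+[0,0,z]; print(name,t.round(4),(R.T@(t-p)/.03).round(3))
Rt=np.c_[EX,-EY,[0,0,-1]]; print('turn',(cv2.Rodrigues(R.T@Rt)[0].ravel()*180/np.pi/6).round(3))
E
```

```text
top 0.022 [(-146, 140, 63), (-57, 62, 124), (55, 123, 60), (138, 72, 138)]
top -0.092 [(-146, 141, 66), (-32, 64, 113), (81, 114, 63), (138, 69, 139)]
top -0.036 [(-146, 140, 64), (-32, 84, 110), (81, 89, 60), (139, 70, 139)]
side 0.022 [(-145, 206, 61), (-57, 59, 184), (54, 188, 59), (136, 60, 190)]
side -0.092 [(-145, 206, 63), (-31, 64, 153), (80, 161, 66), (137, 67, 97), (158, 93, 201)]
side -0.036 [(-145, 204, 63), (-31, 96, 148), (80, 123, 65), (137, 64, 96), (158, 95, 203)]
box [[ 0.655 -0.19   0.   ]]
box [[ 0.631 -0.236  0.   ]]
box [[ 0.687 -0.384  0.   ]]
above [ 0.5817 -0.0204  0.15  ] [ 17.827 -13.176   2.71 ]
down [ 0.5817 -0.0204  0.0525] [ 17.827 -13.176   5.96 ]
end [0.5404 0.1118 0.0525] [ 18.14  -17.782   5.96 ]
turn [0.001 0.    0.649]
```

Request:
carry_out(increments=[[0.2, -0.13, 0, 0, 0, 0, 0], [0.5, -0.4, 0, 0, 0, 0.05, 0], [1.2, -0.9, 0, 0, 0, 0.1, 0], [2.1, -1.6, 0, 0, 0, 0.15, 0], [3.2, -2.4, 0, 0, 0, 0.2, 0], [4.3, -3.2, 0, 0, 0, 0.25, 0], [5.3, -4.0, 0, 0, 0, 0.3, 0], [6.4, -4.7, 0, 0, 0, 0.35, 0], [7.5, -5.5, 0.2, 0, 0, 0.4, 0], [8.6, -6.3, 0.4, 0, 0, 0.45, 0], [9.6, -7.1, 0.7, 0, 0, 0.5, 0], [10.7, -7.9, 1.0, 0, 0, 0.55, 0], [11.8, -8.7, 1.3, 0, 0, 0.6, 0], [12.8, -9.5, 1.6, 0, 0, 0.65, 0], [13.9, -10.3, 1.9, 0, 0, 0.65, 0], [15.0, -11.1, 2.2, 0, 0, 0.65, 0], [16.0, -11.9, 2.4, 0, 0, 0.65, 0], [16.9, -12.5, 2.6, 0, 0, 0.65, 0], [17.5, -12.9, 2.7, 0, 0, 0.65, 0], [17.83, -13.18, 2.71, 0, 0, 0.65, 0]])

```text
time_s: 2.37
tcp_pos: [0.5822, -0.0156, 0.1494]
tcp_rot: [[0.953, 0.302, -0.0], [0.302, -0.953, 0.002], [0.0, -0.002, -1.0]]
wrist_force: [-0.6, -1.1, 0.2]
width: -0.001
finger_force: 0.0
```

Request:
carry_out(increments=[[0, 0, 0, 0, 0, 0, 0], [0, 0, 0, 0, 0, 0, 0], [0, 0, 0, 0, 0, 0, 0]])

```text
time_s: 2.62
tcp_pos: [0.5809, -0.0219, 0.1503]
tcp_rot: [[0.955, 0.296, -0.0], [0.296, -0.955, -0.001], [-0.001, 0.001, -1.0]]
wrist_force: [1.3, -0.2, -0.6]
width: -0.002
finger_force: 0.0
```

```bash
cat >> h.py <<'E'
def rel():
    s=observe();R=np.array(s['tcp_rot']);p=np.array(s['tcp_pos'])
    print(s['time_s'],p.round(4),'lane y,x mm',((p-S0)@EY*1000).round(1),((p-S0)@EX*1000).round(1),'yaw',np.degrees(np.arctan2(R[1,0],R[0,0])).round(2),'w',round(s['width'],2),'F',np.round(s['wrist_force'],1),'zaxis',R[:,2].round(3))
    return R,p
def goal(off,z):
    R,p=rel(); print('go',off,z,(R.T@(S0+EY*off+[0,0,z]-p)/.03).round(3))
E
python3 - <<'E'
from h import *
goal(-.1,.0525)
E
```

```text
2.6167 [ 0.5809 -0.0219  0.1503] lane y,x mm -101.3 -1.2 yaw 17.24 w -0.0 F [ 1.3 -0.2 -0.6] zaxis [-0.    -0.001 -1.   ]
go -0.1 0.0525 [ 0.044 -0.046  3.258]
```

Request:
carry_out(increments=[[0, 0, 0.2, 0, 0, 0, 0], [0, 0, 0.6, 0, 0, 0, 0], [0, 0, 1.1, 0, 0, 0, 0], [0, 0, 1.6, 0, 0, 0, 0], [0, 0, 2.1, 0, 0, 0, 0], [0, 0, 2.5, 0, 0, 0, 0], [0, 0, 2.8, 0, 0, 0, 0], [0, 0, 3.0, 0, 0, 0, 0], [0, 0, 3.1, 0, 0, 0, 0], [0, 0, 3.2, 0, 0, 0, 0], [0, 0, 3.24, 0, 0, 0, 0], [0, 0, 3.24, 0, 0, 0, 0], [0, 0, 3.24, 0, 0, 0, 0], [0, 0, 3.24, 0, 0, 0, 0]])

```text
time_s: 3.78
tcp_pos: [0.5821, -0.0202, 0.0533]
tcp_rot: [[0.955, 0.298, 0.001], [0.298, -0.955, 0.0], [0.001, 0.0, -1.0]]
wrist_force: [0.6, -0.5, 1.0]
width: -0.0
finger_force: 0.0
```

Run:
```python
from h import *
goal(-.02,.0525)
b=snap('side','s1.png'); crop(b,'side',[(box(S0,YAW,-.032,.032,-.055,.055,.056),(0,0,255))],200,150,160,120,5,'c1.png')
```

```text
3.7833 [ 0.5821 -0.0202  0.0533] lane y,x mm -99.9 0.4 yaw 17.35 w -0.0 F [ 0.6 -0.5  1. ] zaxis [ 0.001  0.    -1.   ]
go -0.02 0.0525 [-0.014 -2.664  0.024]
```

View pics/c1.png

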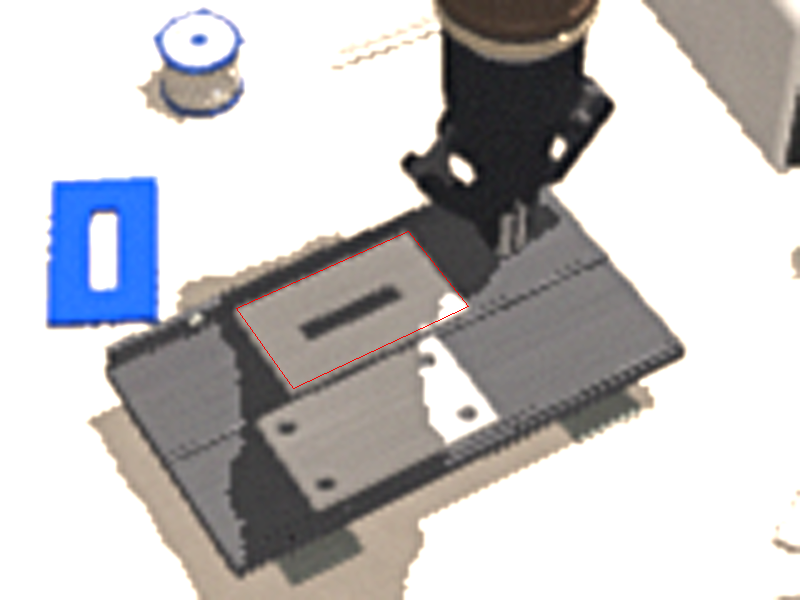

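The picture shows the shut fingertips in the back lane at crop (512,235), behind the slot plate's near edge (408-468, 232-306), with nothing touched. First part of the push now.

Request:
carry_out(increments=[[0, -0.15, 0, 0, 0, 0, 0], [0, -0.35, 0, 0, 0, 0, 0], [0, -0.55, 0, 0, 0, 0, 0], [0, -0.75, 0, 0, 0, 0, 0], [0, -0.95, 0, 0, 0, 0, 0], [0, -1.15, 0, 0, 0, 0, 0], [0, -1.35, 0, 0, 0, 0, 0], [0, -1.55, 0, 0, 0, 0, 0], [0, -1.75, 0, 0, 0, 0, 0], [0, -1.95, 0, 0, 0, 0, 0], [0, -2.15, 0, 0, 0, 0, 0], [0, -2.35, 0, 0, 0, 0, 0], [0, -2.55, 0, 0, 0, 0, 0], [0, -2.75, 0, 0, 0, 0, 0], [0, -2.95, 0, 0, 0, 0, 0], [0, -3.15, 0, 0, 0, 0, 0], [0, -3.35, 0, 0, 0, 0, 0], [0, -3.5, 0, 0, 0, 0, 0], [0, -3.6, 0, 0, 0, 0, 0], [0, -3.65, 0, 0, 0, 0, 0]])

```text
time_s: 5.5
tcp_pos: [0.549, 0.0849, 0.0528]
tcp_rot: [[0.954, 0.299, -0.0], [0.299, -0.954, 0.0], [0.0, -0.0, -1.0]]
wrist_force: [0.8, -0.6, 0.3]
width: -0.0
finger_force: 0.5
```

Request:
carry_out(increments=[[0, 0, 0, 0, 0, 0, 0], [0, 0, 0, 0, 0, 0, 0]])

```text
time_s: 5.67
tcp_pos: [0.5491, 0.0843, 0.0528]
tcp_rot: [[0.955, 0.298, 0.0], [0.298, -0.955, 0.0], [0.0, -0.0, -1.0]]
wrist_force: [-0.6, 0.4, 0.7]
width: 0.001
finger_force: 0.0
```

Run:
```python
from h import *
goal(.03,.0525)
ys=np.arange(-.06,.2,.001)
b=snap('side','s2.png');a=snap('top','t2.png')
for c,im in(('side',b),('top',a)):
  for x in(-.018,.018): print(c,x,edges(profile(im,c,x,.056,ys),ys))
crop(b,'side',[(box(S0+EY*y,YAW,-.032,.032,-.055,.055,.056),col) for y,col in((.075,(0,0,255)),(.111,(0,255,0)))],180,150,160,120,5,'c2.png')
```

```text
5.6667 [0.5491 0.0843 0.0528] lane y,x mm 9.6 0.1 yaw 17.34 w 0.0 F [-0.6  0.4  0.7] zaxis [ 0.  0. -1.]
go 0.03 0.0525 [-0.004 -0.681  0.01 ]
side -0.018 [(19, 81, 187), (75, 136, 103), (131, 117, 61), (138, 52, 131), (195, 127, 242)]
side 0.018 [(22, 16, 84), (130, 117, 56), (138, 54, 130), (195, 125, 243)]
top -0.018 [(63, 47, 89), (133, 68, 86), (175, 90, 150)]
top 0.018 [(73, 32, 71), (133, 69, 87), (175, 90, 159)]
```

View pics/c2.png

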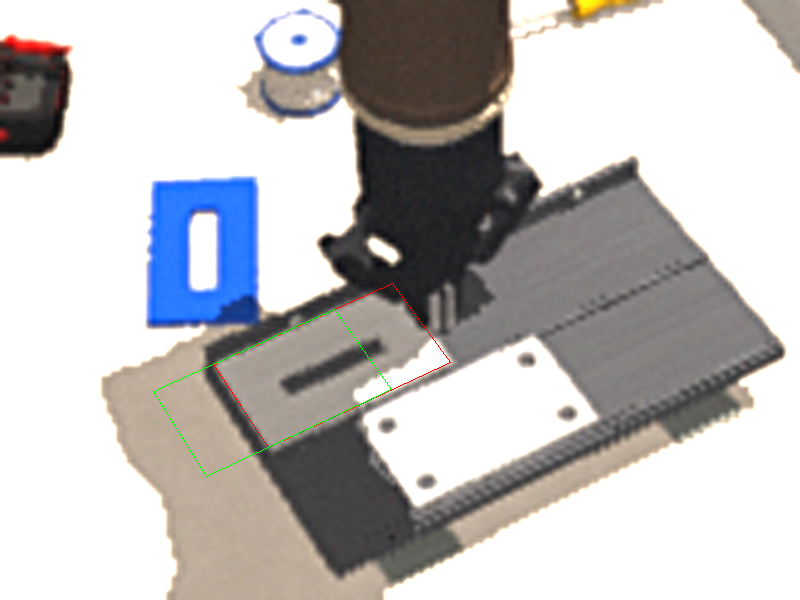

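The plate's front edge is at lane y = 130.5 mm and the fingers touch its rear edge at about 19.5 mm. The ledge end is at about 136 mm, so about 35.5 mm of pushing is left.

Request:
carry_out(increments=[[0, -0.08, 0, 0, 0, 0, 0], [0, -0.2, 0, 0, 0, 0, 0], [0, -0.32, 0, 0, 0, 0, 0], [0, -0.44, 0, 0, 0, 0, 0], [0, -0.56, 0, 0, 0, 0, 0], [0, -0.68, 0, 0, 0, 0, 0], [0, -0.8, 0, 0, 0, 0, 0], [0, -0.9, 0, 0, 0, 0, 0], [0, -0.98, 0, 0, 0, 0, 0], [0, -1.04, 0, 0, 0, 0, 0], [0, -1.09, 0, 0, 0, 0, 0], [0, -1.12, 0, 0, 0, 0, 0], [0, -1.14, 0, 0, 0, 0, 0], [0, -1.15, 0, 0, 0, 0, 0], [0, -1.15, 0, 0, 0, 0, 0], [0, -1.15, 0, 0, 0, 0, 0]])

```text
time_s: 7.1
tcp_pos: [0.5388, 0.1172, 0.0528]
tcp_rot: [[0.955, 0.298, -0.0], [0.298, -0.955, 0.0], [-0.0, -0.0, -1.0]]
wrist_force: [0.9, 0.2, 0.0]
width: -0.002
finger_force: 0.1
```

Run:
```python
from h import *
rel()
ys=np.arange(0.0,.2,.001)
b=snap('side','s3.png')
for x in(-.02,-.01,.018): print(x,edges(profile(b,'side',x,.056,ys),ys))
crop(b,'side',[(box(S0+EY*.111,YAW,-.032,.032,-.055,.055,.056),(0,255,0)),(box(S0-EX*.036-EY*.004,YAW,-.072,.076,-.14,.14,.05),(255,0,0))],170,150,160,120,5,'c3.png')
```

```text
7.1 [0.5388 0.1172 0.0528] lane y,x mm 44.1 0.1 yaw 17.33 w -0.0 F [0.9 0.2 0. ] zaxis [-0.  0. -1.]
-0.02 [(53, 82, 186), (105, 160, 107)]
-0.01 [(53, 80, 153), (69, 148, 129), (77, 123, 95), (138, 87, 116)]
0.018 [(11, 58, 30), (28, 28, 38), (39, 39, 32), (45, 41, 18), (57, 18, 81), (65, 67, 118)]
```

View pics/c3.png

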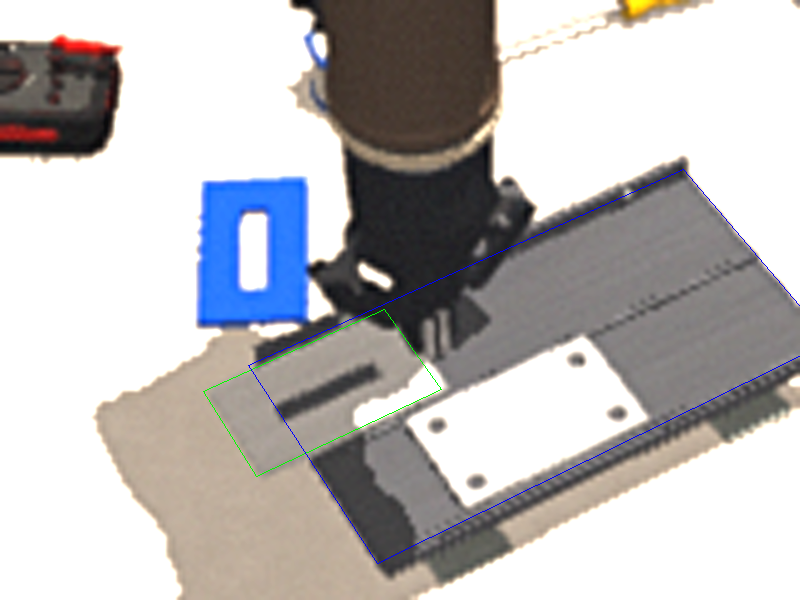

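The plate lies flat in its lane and the overhang is about 28 mm: rear edge at 53.5 mm, front at 163.5 mm. I'll nudge it about 1.5 mm more, then back off and lift.

Request:
carry_out(increments=[[0, -0.02, 0, 0, 0, 0, 0], [0, -0.04, 0, 0, 0, 0, 0], [0, -0.05, 0, 0, 0, 0, 0], [0, -0.05, 0, 0, 0, 0, 0], [0, 0.1, 0, 0, 0, 0, 0], [0, 0.4, 0, 0, 0, 0, 0], [0, 0.8, 0, 0, 0, 0, 0], [0, 1.2, 0, 0, 0, 0, 0], [0, 1.4, -0.2, 0, 0, 0, 0], [0, 1.5, -0.6, 0, 0, 0, 0], [0, 1.6, -1.2, 0, 0, 0, 0], [0, 1.8, -2.0, 0, 0, 0, 0], [0, 2.2, -2.8, 0, 0, 0, 0], [0, 2.8, -3.5, 0, 0, 0, 0], [0, 3.6, -4.0, 0, 0, 0, 0], [0, 4.4, -4.2, 0, 0, 0, 0], [0, 5.2, -4.2, 0, 0, 0, 0], [0, 5.8, -4.2, 0, 0, 0, 0], [0, 6.0, -4.2, 0, 0, 0, 0], [0, 6.0, -4.2, 0, 0, 0, 0]])

```text
time_s: 8.82
tcp_pos: [0.5925, -0.0572, 0.1789]
tcp_rot: [[0.956, 0.294, -0.0], [0.294, -0.956, -0.001], [-0.0, 0.001, -1.0]]
wrist_force: [-0.1, 0.4, 0.3]
width: -0.003
finger_force: 0.0
```

Run:
```python
from h import *
rel()
ys=np.arange(0.03,.2,.001)
b=snap('side','s4.png');a=snap('top','t4.png')
for c,im in(('side',b),('top',a)):
  for x in(-.02,.02): print(c,x,edges(profile(im,c,x,.056,ys),ys))
crop(b,'side',[(box(S0+EY*.111,YAW,-.032,.032,-.055,.055,.056),(0,255,0))],170,150,160,120,5,'c4.png')
```

```text
8.8167 [ 0.5925 -0.0572  0.1789] lane y,x mm -138.4 -0.7 yaw 17.12 w -0.0 F [-0.1  0.4  0.3] zaxis [-0.    -0.001 -1.   ]
side -0.02 [(54, 40, 114), (74, 111, 177), (165, 215, 122), (190, 121, 238)]
side 0.02 [(54, 39, 104), (65, 106, 211)]
top -0.02 [(52, 43, 80), (76, 85, 134), (162, 147, 122), (171, 118, 169)]
top 0.02 [(52, 42, 82), (64, 82, 145), (162, 157, 134), (171, 133, 171)]
```

View pics/c4.png

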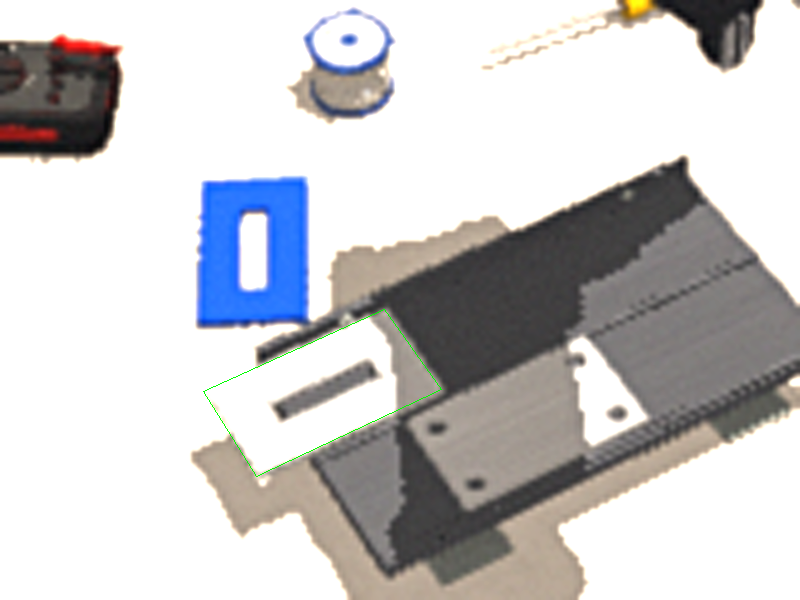

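Run:
```python
from h import *
def sub(c,im,x,z,y0,w=.008):
    ys=np.arange(y0-w,y0+w,.0005); r=profile(im,c,x,z,ys); d=np.abs(np.gradient(cv2.GaussianBlur(r.reshape(-1,1),(1,9),0).ravel()))**2
    return round(float((ys*d).sum()/d.sum()*1000),1)
for c in('top','side'):
    K,r,t=cam(c); C=-cv2.Rodrigues(r)[0].T@t; print(c,'cam lane y,x,z',((C-S0)@EY).round(2),((C-S0)@EX).round(2),C[2].round(2))
    i0=cv2.imread(f'pics/{c[0]}0.png')[:,:,::-1]; i4=cv2.imread(f'pics/{c[0]}4.png')[:,:,::-1]
    print(' ledge -y',[sub(c,i0,x,.05,-.144) for x in(-.09,-.05,-.02,.015)],'+y',[sub(c,i0,x,.05,.137) for x in(-.09,-.05,-.02,.015)],'now +y',[sub(c,i4,x,.05,.137) for x in(-.09,-.06)])
    print(' plate0',[sub(c,i0,x,.056,-.055) for x in(-.02,.02)],[sub(c,i0,x,.056,.055) for x in(-.02,.02)],'hole0',[sub(c,i0,x-.072,.056,-.032) for x in(-.01,.01)],[sub(c,i0,x-.072,.056,.08) for x in(-.01,.01)])
    print(' plate4',[sub(c,i4,x,.056,.054) for x in(-.02,.02)],[sub(c,i4,x,.056,.163) for x in(-.02,.02)])
for c in('top','side'):
    for d in landmark_of(c,'slot_plate')[:3]+landmark_of(c,'ledge_end')[:1]: print(c,round(d['score'],2),((np.array(d['xyz'])-S0)@EY*1000).round(1),np.round(d['xyz'],3))
```

```text
top cam lane y,x,z 0.03 -0.28 1.25
 ledge -y [-146.3, -146.3, -146.3, -146.3] +y [138.2, 138.5, 138.3, 137.9] now +y [138.1, 138.2]
 plate0 [-56.4, -56.5] [54.7, 54.9] hole0 [-31.6, -31.4] [80.6, 80.7]
 plate4 [52.3, 53.4] [165.5, 164.9]
side cam lane y,x,z 0.41 -0.74 1.09
 ledge -y [-144.8, -144.8, -144.9, -144.8] +y [136.1, 136.1, 136.5, 136.5] now +y [136.0, 136.0]
 plate0 [-54.4, -54.5] [56.3, 56.1] hole0 [-28.8, -28.9] [81.5, 81.4]
 plate4 [54.3, 54.2] [164.7, 165.8]
top 0.93 -405.1 [ 0.472 -0.374  0.002]
top 0.88 80.4 [0.671 0.196 0.001]
top 0.62 106.9 [0.519 0.177 0.048]
top 0.81 131.1 [0.476 0.189 0.052]
side 0.7 81.1 [0.671 0.197 0.   ]
side 0.82 131.4 [0.484 0.192 0.049]
```

Averaged over both cameras, the overhang is about 28 mm. I'll do one gentle 2 mm top-up by retracing the path, then withdraw.

Request:
carry_out(increments=[[0, -0.2, 0, 0, 0, 0, 0], [0, -0.8, 0.1, 0, 0, 0, 0], [0, -1.8, 0.3, 0, 0, 0, 0], [0, -2.8, 0.7, 0, 0, 0, 0], [0, -3.6, 1.4, 0, 0, 0, 0], [0, -4.2, 2.2, 0, 0, 0, 0], [0, -4.5, 3.0, 0, 0, 0, 0], [0, -4.6, 3.7, 0, 0, 0, 0], [0, -4.6, 4.1, 0, 0, 0, 0], [0, -4.7, 4.2, 0, 0, 0, 0], [0, -5.0, 4.2, 0, 0, 0, 0], [0, -5.3, 4.2, 0, 0, 0, 0], [0, -5.6, 4.2, 0, 0, 0, 0], [0, -5.8, 4.2, 0, 0, 0, 0], [0, -5.93, 4.2, 0, 0, 0, 0], [0, -6.02, 4.2, 0, 0, 0, 0], [0, -6.07, 4.2, 0, 0, 0, 0], [0, -6.1, 4.2, 0, 0, 0, 0], [0, -6.12, 4.2, 0, 0, 0, 0], [0, -6.12, 4.2, 0, 0, 0, 0]])

```text
time_s: 10.78
tcp_pos: [0.5381, 0.1202, 0.0529]
tcp_rot: [[0.955, 0.297, 0.0], [0.297, -0.955, -0.0], [0.0, 0.0, -1.0]]
wrist_force: [0.5, -0.2, 0.6]
width: -0.001
finger_force: 0.8
```

Request:
carry_out(increments=[[0, 0, 0, 0, 0, 0, 0], [0, 0.15, 0, 0, 0, 0, 0], [0, 0.4, 0, 0, 0, 0, 0], [0, 0.8, 0, 0, 0, 0, 0], [0, 1.2, 0, 0, 0, 0, 0], [0, 1.4, -0.2, 0, 0, 0, 0], [0, 1.5, -0.6, 0, 0, 0, 0], [0, 1.6, -1.2, 0, 0, 0, 0], [0, 1.8, -2.0, 0, 0, 0, 0], [0, 2.2, -2.8, 0, 0, 0, 0], [0, 2.8, -3.5, 0, 0, 0, 0], [0, 3.6, -4.0, 0, 0, 0, 0], [0, 4.4, -4.2, 0, 0, 0, 0], [0, 5.2, -4.2, 0, 0, 0, 0], [0, 5.8, -4.2, 0, 0, 0, 0], [0, 6.0, -4.2, 0, 0, 0, 0], [0, 6.0, -4.2, 0, 0, 0, 0], [0, 6.0, -4.2, 0, 0, 0, 0]])

```text
time_s: 12.28
tcp_pos: [0.5911, -0.0506, 0.1787]
tcp_rot: [[0.955, 0.298, -0.001], [0.298, -0.955, 0.001], [-0.0, -0.001, -1.0]]
wrist_force: [-0.3, 1.1, -0.1]
width: -0.0
finger_force: 0.0
```

Run:
```python
from h import *
rel()
ys=np.arange(0.03,.2,.001)
b=snap('side','s5.png')
for x in(-.02,.02): print(x,edges(profile(b,'side',x,.056,ys),ys))
crop(b,'side',[(box(S0+EY*.111,YAW,-.032,.032,-.055,.055,.056),(0,255,0))],120,130,260,180,3,'c5.png')
```

```text
12.2833 [ 0.5911 -0.0506  0.1787] lane y,x mm -131.7 -0.1 yaw 17.33 w -0.0 F [-0.3  1.1 -0.1] zaxis [-0.001  0.001 -1.   ]
-0.02 [(56, 39, 114), (84, 132, 206), (166, 214, 121), (191, 122, 237)]
0.02 [(56, 39, 106), (71, 104, 211), (168, 227, 235)]
```

View pics/c5.png

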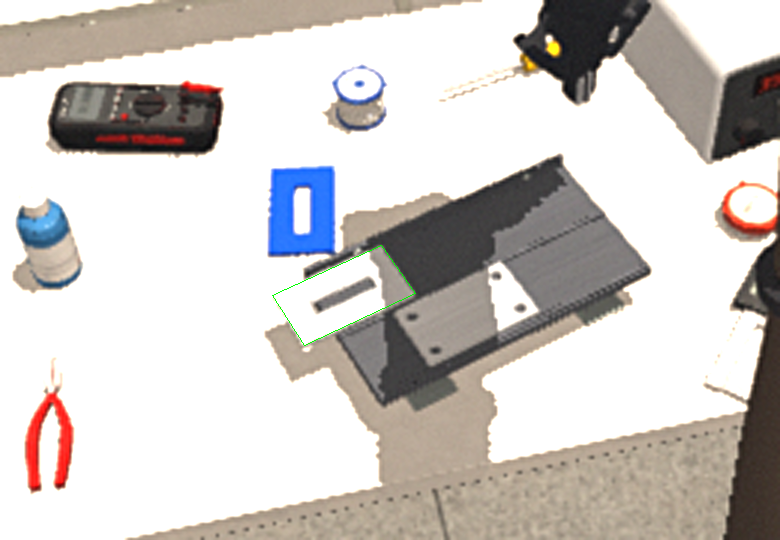

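The slot plate lies flat in its lane, front edge at about 166 mm, so about 30 mm past the ledge end. The hand is clear and everything else in view is undisturbed, so I'm handing in.

```bash
python3 -c "
from cell import *
print(finish_job())"
```

```text
the job is handed in; nothing more can be done
None
```

I pushed the slot plate along its lane until about 30 mm (camera estimate, within about 2 mm) sticks out past the ledge's left end; it lies flat, the four-hole plate and other things show no sign of having moved, the hand is clear, and the job was handed in at about 12 s.

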